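# Run the spare feed roller up its stand and close the keeper

## Robot

A 6-joint arm with a two-finger parallel gripper is mounted at the origin on a cart in front of the work surface, level with it; the furniture and walls round the work are solid. World frame = base frame: x ahead of the robot, y to its left, z up, the work surface at z = 0. Lengths are in mm, angles in rad, forces in N, time in s.
With the tool pointing down it reaches from about 350 to 975 mm from the base axis. Payload 7.1 kg.
Tool frame: the origin (TCP) lies at the very end of the fingers, on their centre line; the grasp point (between the pads) lies 19 mm behind it; z points along the fingers, y is the line along which they close (so a half turn about z gives the same grasp; the last joint's range is limited). The gripper opens to 88 mm and grips with 3 to 60 N. Pads are 20 mm wide; open, the fingers measure 115 mm over their backs; the gripper's body (75 mm by 178 mm) begins 61 mm behind the grasp point.
Start: joints at [-0.019, 0.423, 1.63, -0, 1.089, -0.019], TCP at [624.984, 0.026, 222.675] pointing down, gripper open.
Joint ranges: [-3, 3], [-0.9, 2.11], [0.09, 2.58], [-1.31, 4.45], [0.11, 2.69], [-2.54, 2.54]. Speed limits (rad/s): [2.39, 2.39, 3.01, 3.14, 3.14, 3.14].

## Interface

Orientations are given as a rotation vector (axis times angle).
In Python, from workcell import * gives the robot as it stands.
- The arm moves only by the tool step_arm, never from a script. Its argument "deltas" is a list of rows, each a list of 3 entries, a list of its own where there are three numbers: the shift along the tool's x, y, z in units of 300 mm (1.0 is 300 mm), then the turn, a rotation vector about the tool's x, y, z in units of 1.5 rad (1.0 is 1.5 rad), then the gripper command: -1 is shut, 1 is fully open, values between are in proportion. In form: [[[dx, dy, dz], [rx, ry, rz], gripper], ...]. A call has 1 to 20 rows; each row is the pose to reach, as a shift and turn from the pose commanded when the call began, along the tool's axes at that moment; what a row does not reach only later rows make up. A row lasts 1/12 s, in which the tool goes at most 41.7 mm and 7.16 degrees, less where a joint would pass 70% of its speed; a pose out of reach is approached as far as the arm can. A call with a number of a shift or a turn outside -1 to 1 is refused whole. A call with a gripper value outside its range is refused whole. The fingers move at their own pace and stop on an object; the grip force is fixed at half the most. Time passes only in rows, so rows that repeat a pose let the fingers close. It gives the time, the measured TCP pose, the force, the opening and the grip force at its end, in the units of the state.
- get_obs(): the state, without advancing time (a new reading comes with each control period).
- get_image(name): name is "scene" or "side" or "wrist"; returns a dict with "pixels" (384x512x3 uint8, red, green, blue), "fx", "fy", "cx", "cy" (pixels), "T" (4x4, takes a point from camera to world coordinates). Camera axes: x right, y down, z forward; pixel columns grow to the right and rows downward; lengths in mm; the calibration is good to about 2 mm. A picture is of the moment at which its call begins. There is no depth.
- close_job(): hands the job in; it is judged then, once.
The state is a dict: "t": time; "qpos": joint angles; "qvel": joint speeds; "joint_torque": joint torques, N m; "ee_pos": TCP position; "orientation": TCP orientation; "ft_force": force on the tool from outside, world axes, zero at the start; "moment": the same for the moment, N m; "width": finger opening in mm; "grasp_force": force on a finger pad.
Only numpy, scipy, OpenCV 4.12 (cv2) and the standard library are available. Lean on these libraries where they do the work, as an engineer would, in place of code of your own. Each camera call takes 0.05 s, during which the arm holds its last target. There are 200 camera calls.

## Task

The pouch sealer's spare black roller lies at the foot of its little ramp stand. With the fingertips or the outside of the fingers, push it slowly up the slope until it is fully home against the upright stop at the top, without letting it roll back or run away and without gripping or lifting it. Then push the steel keeper bar round until it lies fully closed across the lane behind the roller, and leave everything else where it is.

Things in the scene. Friction and masses are not known exactly. Their poses are not given: they have to be found in the camera images.
- stand: Fixed aluminium ramp stand on a grey base plate 300 x 116 x 6 mm (x -160 to +140). Origin on the worktop under it; x points uphill along the lane, y across to the left looking uphill (keeper pivot side), z up. Lane 66 mm wide between 5 mm thick straight side cheeks standing 6 to 13 mm above its surface (tops z 20 low end to 49 at the stop); open above. Steel catch post 12 mm thick at x +65, y -50, top z 82.
- ramp_foot (a point): Where the slope begins, mid-lane: stand x -90, z 15 mm. Below it a level landing (z 15) runs to x -150, ending in a low kerb x -156 to -150, top z 23. From the foot a straight 8 degree slope climbs to the crest.
- ramp_crest (a point): Top of the slope, mid-lane: stand x +70, z 37.5 mm. Beyond it a short seat falls 6 degrees towards the stop, so that once past the crest the roller settles against the stop and stays there.
- stop_face (a point): Point on the downhill face of the upright stop plate, mid-lane: stand x +115, y 0, z 58 mm. The plate is 8 mm thick, 76 wide, top z 78.
- roller: Smooth hard black plastic cylinder, 50 mm diameter, 60 long, with 16 mm steel shaft ends standing 5 mm out each end; 0.17 to 0.34 kg. Origin at its centre, y along its axis (x, z turn with it). Starts loose on the landing across the lane, centre at stand x -120 to -98, z 40; fully home at x +90, z 60.5. Rolls freely: let go on the slope, it runs back.
- keeper_pivot (a point): Point on the upright pivot axis of the keeper bar: stand x +55, y +48, z 71 mm (mid-height of the bar). The pivot boss is 18 mm in diameter.
- keeper_end (a point): Free end of the keeper bar, mid-height (z 71 mm), 106 mm from the pivot. The bar is a straight steel strip on edge, 8 mm thick, 26 mm high (z 58 to 84), clear above the cheeks.
- keeper (a joint): Keeper bar angle about its upright pivot, rad, 0 to 1.82, counter-clockwise from above. At 0.25 it points straight downhill beside the lane; below that slightly outward. At 1.82 it meets its end stop, square across the lane behind the roller: closed. Starts open at 0.08 to 0.24; light friction (about 1 N at the fingertip); stays where left.
- stapler: Bystander, to be left alone: pocket stapler, 26 x 105 x 31 mm, lying beyond the low end of the stand. Origin at the centre of its underside.
- tub: Bystander, to be left alone: round yellow tub, 89 mm across, 52 mm high, beyond the stop end of the stand. Origin at the centre of its underside.
- cotton_carton: Bystander, to be left alone: carton, 60 x 101 x 56 mm, at the left of the worktop. Origin at the centre of its underside.
- pen: Bystander, to be left alone: blue pen, 139 mm long, lying at the right near the robot. Origin at the centre of its underside.
- pouch: Bystander, to be left alone: flat sealed instrument pouch, 165 x 96 mm, lying on the white board at the right. Origin at the centre of its underside.
- card_bin: Bystander, to be left alone: small open card bin, 50 x 60 x 87 mm, left. Origin at the centre of its underside.
- jar: Bystander, to be left alone: clear round jar, 100 mm across, 200 mm high, far right. Origin at the centre of its underside.
Mind the look-alikes: they are no part of the job. What is shaped like the roller but orange is not meant.

How it is judged (in metres and radians):
On the way, in this order (a step that is already met when the one before it is completed fails the run):
1. the roller is pushed home against the stop while the keeper is still open (x of roller in the frame of stand between 0.086 and 0.095 m and z of roller in the frame of stand between 0.055 and 0.066 m and y of roller in the frame of stand between -0.008 and 0.008 m and angle between the y axis of roller and the y axis of stand, either way round below 0.1 rad and value of joint keeper below 0.7 rad and linear speed of roller below 0.03 m/s), for 0.2 s.
2. the keeper bar is swung closed behind it (value of joint keeper above 1.72 rad), for 0.2 s.
At the end, for the whole second after the job is handed in: The roller lies at rest against the stop (its centre within 4 mm of fully home along the lane, axis within 0.1 rad of square to the lane, still in the lane) and the keeper bar is closed across the lane to within 0.1 rad of its end stop (x of roller in the frame of stand between 0.086 and 0.095 m and z of roller in the frame of stand between 0.055 and 0.066 m and y of roller in the frame of stand between -0.008 and 0.008 m and angle between the y axis of roller and the y axis of stand, either way round below 0.1 rad and value of joint keeper above 1.72 rad and linear speed of roller below 0.02 m/s and velocity of joint keeper below 0.05 rad/s); the robot touches nothing.
It fails at once if the roller ran away: it rolled back down or shot along faster than 0.25 m/s (linear speed of roller above 0.25 m/s).
It fails at once if the roller was lifted clear of the lane (more than about 10 mm) ((x of roller in the frame of stand below -0.05 m and z of roller in the frame of stand above 0.057 m) or (x of roller in the frame of stand below 0.01 m and z of roller in the frame of stand above 0.065 m) or z of roller in the frame of stand above 0.074 m).
It fails at once if another thing on the worktop was shifted by more than 15 mm (distance of any of stapler, tub, cotton_carton, pen, pouch, card_bin, jar from where it was at the start of the episode above 0.015 m).
It also fails if it takes over 58 s, if anything falls off the work surface, if the arm or the gripper's body presses on something with over 40 N, if the wrist force passes 120 N, or if a joint passes its speed limit or range.

## Working session

There is one attempt and no reset: what is moved stays moved. The work goes in short steps, Python scripts to look and compute and a tool call to move; the robot and the scene stay as the last step left them, time stands still between calls to the robot, and variables do not carry over. Pictures are saved under pics/ and viewed, at most 11 in all, crops included, and the job is handed in when it is done.

Besides the shell and the picture viewer there is one more tool, called after "Call:" as a command line: name --argument value ..., lists and objects as JSON in quotes. step_arm: Moves the arm, as the interface text tells. Its arguments: {"type":"object","properties":{"deltas":{"type":"array","items":{"type":"array"}}},"required":["deltas"]}

```bash
ls; mkdir -p pics; cat > h.py <<'E'
from workcell import *
import numpy as np, cv2
def snap(n,f):
    d=get_image(n); cv2.imwrite('pics/%s.png'%f,d['pixels'][:,:,::-1]); np.savez('%s.npz'%f,**{k:np.array(v) for k,v in d.items()}); return d
def ray(d,u,v):
    T=np.array(d['T']); r=T[:3,:3]@np.array([(u-d['cx'])/d['fx'],(v-d['cy'])/d['fy'],1.]); return T[:3,3],r
def onz(d,u,v,z):
    o,r=ray(d,u,v); return o+r*(z-o[2])/r[2]
def proj(d,p):
    T=np.array(d['T']); c=T[:3,:3].T@(np.array(p)-T[:3,3]); return np.array([d['fx']*c[0]/c[2]+d['cx'],d['fy']*c[1]/c[2]+d['cy']])
E
python3 - <<'E'
from h import *
a=snap('scene','sc1');b=snap('side','si1')
for d in(a,b):print(np.round(d['T'],3).tolist(),d['fx'])
im=np.hstack([a['pixels'],b['pixels']])[:,:,::-1]
cv2.imwrite('pics/both.png',cv2.resize(np.vstack([a['pixels'],b['pixels']])[:,:,::-1],None,fx=.78,fy=.78))
print(get_obs())
E
```

```text
pics
[[-0.816, 0.505, -0.281, 875.564], [0.578, 0.711, -0.401, 512.704], [-0.003, -0.49, -0.872, 1311.527], [0.0, 0.0, 0.0, 1.0]] 426.2668109889235
[[0.833, -0.316, 0.454, -124.249], [-0.552, -0.44, 0.708, -1005.802], [-0.024, -0.841, -0.541, 803.311], [0.0, 0.0, 0.0, 1.0]] 405.3779485288485
{'t': 0.1, 'qpos': array([-1.89735947e-02,  4.23724983e-01,  1.63059801e+00,  1.77395753e-05,
        1.08859982e+00, -1.89719800e-02]), 'qvel': array([ 0.00077401, -0.00394378, -0.00247862,  0.00039524, -0.00010511,
       -0.00019234]), 'joint_torque': array([ 6.49496542e-04, -5.45618248e+01, -2.74323839e+01,  6.46709581e-02,
        1.88581715e-02,  1.54216096e-06]), 'ee_pos': array([6.24506545e+02, 5.64536782e-02, 2.22010171e+02]), 'orientation': array([-2.22076689e+00, -2.22074502e+00,  1.43092338e-03]), 'ft_force': array([ 0.03916121, -0.0530866 ,  0.03634941]), 'moment': array([-0.03424875, -0.04009916, -0.03742048]), 'grasp_force': 0.0, 'width': 87.57623089203646}
```

View pics/sc1.png

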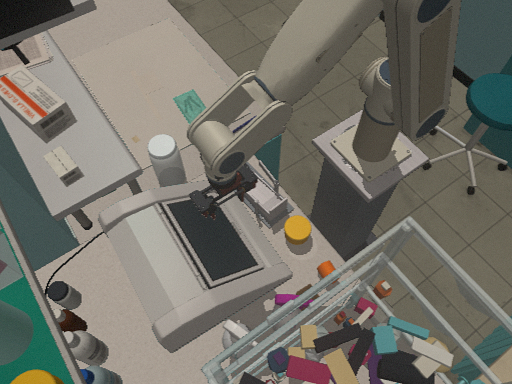

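View pics/si1.png

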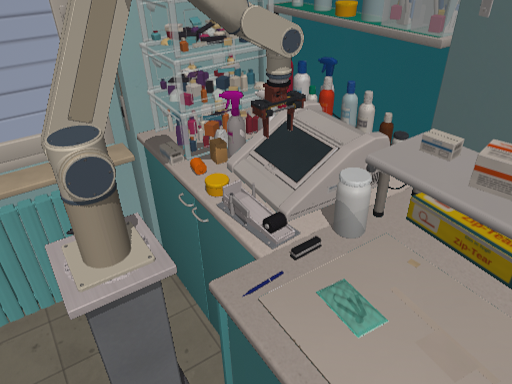

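The side view shows the stand at about (220-295, 180-240), the black roller at its low end (275,222), and the yellow tub at (217,185) beyond the top. The orange look-alike is at (198,166), beyond the tub, and is not meant. I'll confirm with an enlarged crop.

```bash
python3 - <<'E'
from h import *
w=snap('wrist','w1')
c=lambda f,x,y,W,H,s:cv2.resize(cv2.imread(f'pics/{f}.png')[y:y+H,x:x+W],(s*W,s*H),interpolation=cv2.INTER_CUBIC)
A=c('si1',200,165,133,100,6)
cv2.imwrite('pics/c1.png',A)
cv2.imwrite('pics/c2.png',np.hstack([c('sc1',225,150,100,100,4),cv2.resize(w['pixels'][:,:,::-1],(400,300))[:300].copy() if 0 else cv2.copyMakeBorder(cv2.resize(w['pixels'][:,:,::-1],(400,300)),0,100,0,0,0)]))
print(np.round(w['T'],3).tolist(),w['fx'])
E
```

```text
[[1.0, 0.001, -0.002, 624.552], [0.0, -0.961, -0.276, 76.655], [-0.002, 0.276, -0.961, 384.684], [0.0, 0.0, 0.0, 1.0]] 311.8299111483879
```

View pics/c1.png

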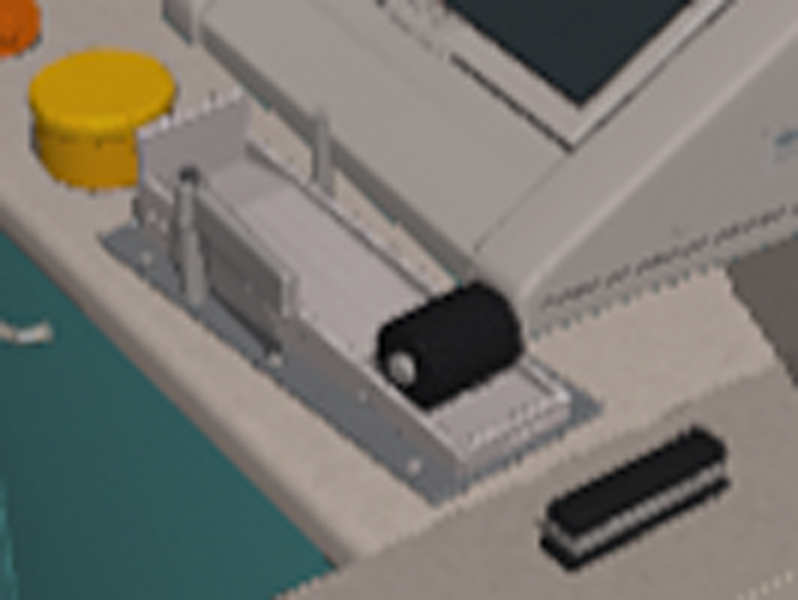

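View pics/c2.png

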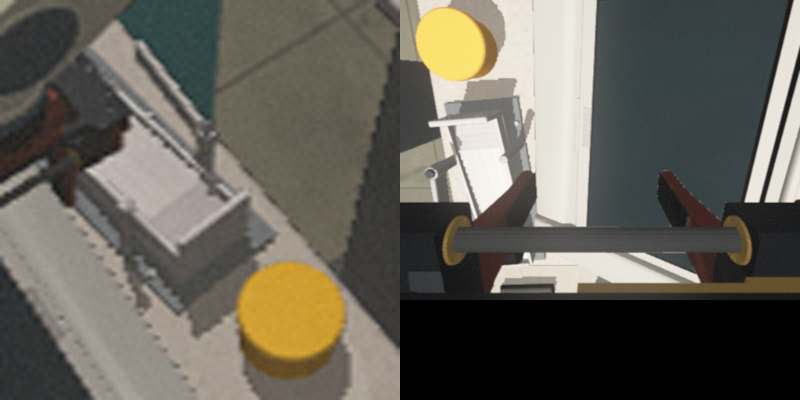

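The crops confirm the black roller at side px (275,222), with the stapler beyond the low end. The keeper is open, with its boss at side px (231,195). In the scene view the stop plate top runs from (287,199) to (270,212), the catch post is at (257,201), and the boss is at (276,182). Next I'll fit the stand pose from these points.

```bash
python3 - <<'E'
from h import *
from scipy.optimize import least_squares
a=dict(np.load('sc1.npz'));b=dict(np.load('si1.npz'))
S=lambda x,y:(200+x/6-.4,165+y/6-.4); C=lambda x,y:(225+x/4-.4,150+y/4-.4)
P=[(b,S(438,502),(-160,58,6)),(b,S(603,408),(-160,-58,6)),(b,S(101,238),(140,58,6)),
(b,S(140,132),(119,38,78)),(b,S(243,95),(119,-38,78)),(b,S(188,172),(55,48,86)),(b,S(321,108),(65,-50,82)),
(a,C(248,197),(119,38,78)),(a,C(180,248),(119,-38,78)),(a,C(127,203),(65,-50,82)),(a,C(205,130),(55,48,86)),(a,C(275,238),(140,58,6)),(a,C(180,310),(140,-58,6))]
def W(p,s):
    c,n=np.cos(p[2]),np.sin(p[2]);return np.array([p[0]+c*s[0]-n*s[1],p[1]+n*s[0]+c*s[1],s[2]])
f=lambda p:np.concatenate([proj(d,W(p,s))-u for d,u,s in P])
r=least_squares(f,[560,-80,np.pi/2],loss='soft_l1');print(r.x,np.round(f(r.x).reshape(-1,2),1).tolist())
p=r.x; np.save('stand.npy',p)
# roller
m=(b['pixels'].max(2)<50).astype('u1')[205:240,258:292]
n,l,s,c=cv2.connectedComponentsWithStats(m);i=1+s[1:,4].argmax();print(s[i],c[i])
u=c[i]+[258,205];q=onz(b,*u,40);
def inv(q):
    c,n=np.cos(p[2]),np.sin(p[2]);d=q-np.array([p[0],p[1],0]);return np.array([c*d[0]+n*d[1],-n*d[0]+c*d[1],d[2]])
print('roller',q,inv(q))
for d,u,z in[(b,S(290,295),71),(a,C(140,45),84)]:
  e=inv(onz(d,*u,z));print('keeper end',e,np.pi+.25-0-np.arctan2(e[1]-48,e[0]-55))
g=lambda s:np.round(W(p,s),1)
for s in [(-140,0,100),(-110,0,40),(90,0,60),(55,48,71),(65,-50,82)]:print(s,g(s))
E
```

```text
[457.5487969  -96.45077921   1.65079407] [[-0.7, -0.9], [0.3, -1.0], [-0.6, -1.1], [-0.3, -0.5], [0.7, -1.9], [0.2, -0.1], [0.1, 0.0], [0.2, -1.8], [-0.3, -1.3], [-0.5, 0.2], [0.6, -0.8], [0.7, -1.2], [-1.2, 0.6]]
[  5   7  24  21 314] [16.82802548 16.83757962]
roller [ 466.44160956 -200.89693507   40.        ] [-104.82277161   -0.5178251    40.        ]
keeper end [-52.23626684  62.56609895  71.        ] 0.3850055842648201
keeper end [-44.76298812  58.45660333  84.        ] 0.35443313341670724
(-140, 0, 100) [ 468.7 -236.   100. ]
(-110, 0, 40) [ 466.3 -206.1   40. ]
(90, 0, 60) [450.4  -6.7  60. ]
(55, 48, 71) [405.3 -45.5  71. ]
(65, -50, 82) [502.2 -27.7  82. ]
```

Stand pose is (457.5, -96.5), yaw 1.651, with pixel residuals of at most 2. The roller is at stand x ≈ -105 and the keeper at about 0.11. I'll turn the tool so its slim side faces across the lane, close the fingers, and hover behind the roller.

Call:
step_arm --deltas '[[[0,-0.13,0],[0,0,-0.083],-1],[[0,-0.26,0],[0,0,-0.166],-1],[[0,-0.39,0],[0,0,-0.25],-1],[[-0.1,-0.51,0],[0,0,-0.333],-1],[[-0.2,-0.51,0],[0,0,-0.416],-1],[[-0.3,-0.51,0],[0,0,-0.5],-1],[[-0.4,-0.51,0],[0,0,-0.58],-1],[[-0.5,-0.51,0],[0,0,-0.66],-1],[[-0.6,-0.51,0],[0,0,-0.75],-1],[[-0.7,-0.51,0],[0,0,-0.83],-1],[[-0.8,-0.51,0],[0,0,-0.91],-1],[[-0.843,-0.515,0],[0,0,-1],-1],[[-0.843,-0.515,0],[0,0,-1],-1],[[-0.843,-0.515,0],[0,0,-1],-1],[[-0.843,-0.515,0],[0,0,-1],-1]]'

```text
t: 1.4
ee_pos: [470.1, -252.0, 222.4]
orientation: [-0.116, -3.139, -0.001]
ft_force: [-0.6, -0.5, 0.1]
width: 0.7
grasp_force: 0.0
```

Call:
step_arm --deltas '[[[0,0,0.1],[0,0,-0.1],-1],[[0,0,0.15],[0,0,-0.1],-1],[[0,0,0.2],[0,0,-0.1],-1],[[0,0,0.2],[0,0,-0.1],-1],[[0,0,0.2],[0,0,-0.1],-1]]'

```text
t: 1.82
ee_pos: [470.2, -251.6, 162.3]
orientation: [0.124, -3.138, -0.002]
ft_force: [-0.3, 0.6, 0.5]
width: 0.4
grasp_force: 0.0
```

```bash
cat >> h.py <<'E'
p=np.load('stand.npy')
def W(s):
    c,n=np.cos(p[2]),np.sin(p[2]);return np.array([p[0]+c*s[0]-n*s[1],p[1]+n*s[0]+c*s[1],s[2]])
def inv(q):
    c,n=np.cos(p[2]),np.sin(p[2]);d=np.array(q)-np.array([p[0],p[1],0]);return np.array([c*d[0]+n*d[1],-n*d[0]+c*d[1],d[2]])
from scipy.spatial.transform import Rotation as Ro
def need(s):
    "tool-frame shift in units to put TCP at stand point s"
    o=get_obs();R=Ro.from_rotvec(o['orientation']).as_matrix();return np.round(R.T@(W(s)-o['ee_pos'])/300,4)
def st():
    o=get_obs();R=Ro.from_rotvec(o['orientation']).as_matrix();print(o['t'],'stand',np.round(inv(o['ee_pos']),1),'tool y ang',np.round(np.arctan2(R[1,1],R[0,1])-p[2],4),'zdown',np.round(R[2,2],4),np.round(o['ft_force'],1),round(o['width'],1),np.round(o['qpos'],2))
E
python3 - <<'E'
from h import *
st();print(need((-160,0,100)))
b=snap('side','si2');a=snap('scene','sc2');w=snap('wrist','w2')
c=lambda f,x,y,W,H,s:cv2.resize(cv2.imread(f'pics/{f}.png')[y:y+H,x:x+W],(s*W,s*H),interpolation=cv2.INTER_CUBIC)
cv2.imwrite('pics/c3.png',np.hstack([c('si2',200,140,133,100,3),c('sc2',200,140,133,100,3)]))
print('stapler near edge',inv(onz(b,200+545/6,165+530/6,20)))
E
```

```text
1.8167 stand [-155.6   -0.2  162.3] tool y ang -0.0012 zdown -1.0 [-0.3  0.6  0.5] 0.4 [-0.51  0.37  1.88  0.    0.89 -2.16]
[ 0.0004 -0.0148  0.2077]
stapler near edge [-226.33881898   43.52278321   20.        ]
```

View pics/c3.png

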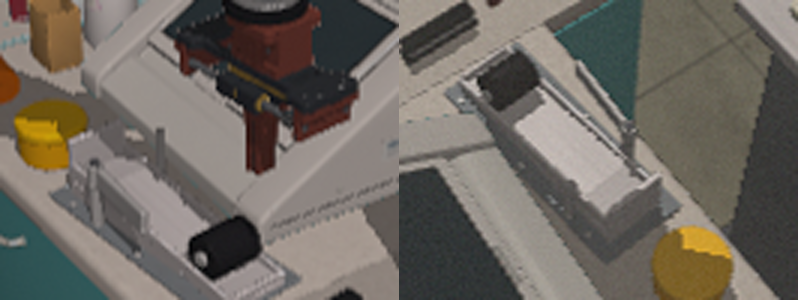

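The lane is now clear in the scene view: the roller is at about px (369,167) in sc2 and the keeper lies open beside the lane. I'll take the roller's second measurement from this view.

```bash
python3 - <<'E'
from h import *
a=dict(np.load('sc2.npz'))
S=lambda x,y:(200+x/3-.4,140+y/3-.4)
x0,y0=222,150
m=(a['pixels'].max(2)<60).astype('u1')[y0:y0+32,x0:x0+30]
n,l,s,c=cv2.connectedComponentsWithStats(m);i=1+s[1:,4].argmax();print(s[i])
print(inv(onz(a,*(c[i]+[x0,y0]),42)))
for s in [(-160,58,6),(-160,-58,6),(-156,38,20),(55,48,86),(119,38,78),(119,-38,78),(140,58,6)]:
  q=proj(a,W(s));print(s,((q-[200,140]+.4)*3).round()+[400,0])
E
```

```text
[  4   7  21  20 234]
[-100.65911537   -1.79714283   42.        ]
(-160, 58, 6) [519.  39.]
(-160, -58, 6) [444.  90.]
(-156, 38, 20) [508.  43.]
(55, 48, 86) [630. 125.]
(119, 38, 78) [662. 172.]
(119, -38, 78) [609. 212.]
(140, 58, 6) [683. 205.]
```

Call:
step_arm --deltas '[[[0,-0.015,0.1],[0,0,0],-1],[[0,-0.015,0.2],[0,0,0],-1],[[0,-0.015,0.3],[0,0,0],-1],[[0,-0.015,0.37],[0,0,0],-1],[[0,-0.015,0.41],[0,0,0],-1],[[0,-0.015,0.44],[0,0,0],-1],[[0,-0.015,0.44],[0,0,0],-1],[[0,-0.015,0.44],[0,0,0],-1]]'

```text
t: 2.63
ee_pos: [471.5, -257.7, 31.4]
orientation: [-0.124, 3.138, -0.001]
ft_force: [0.2, 0.4, 0.2]
width: 0.0
grasp_force: 0.0
```

```bash
python3 - <<'E'
from h import *
st();print(need((-130,0,30)),need((-100,0,32)))
b=snap('side','si3');w=snap('wrist','w3')
c=lambda f,x,y,W,H,s:cv2.resize(cv2.imread(f'pics/{f}.png')[y:y+H,x:x+W],(s*W,s*H),interpolation=cv2.INTER_CUBIC)
cv2.imwrite('pics/c4.png',np.hstack([c('si3',220,160,100,100,4),cv2.copyMakeBorder(cv2.resize(w['pixels'][:,:,::-1],(400,300)),0,100,0,0,0)]))
E
```

```text
2.6333 stand [-161.8   -1.    31.4] tool y ang -0.0009 zdown -1.0 [0.2 0.4 0.2] 0.0 [-0.52  0.59  1.92 -0.    0.63 -2.17]
[0.0034 0.106  0.0046] [ 0.0035  0.206  -0.0021]
```

View pics/c4.png

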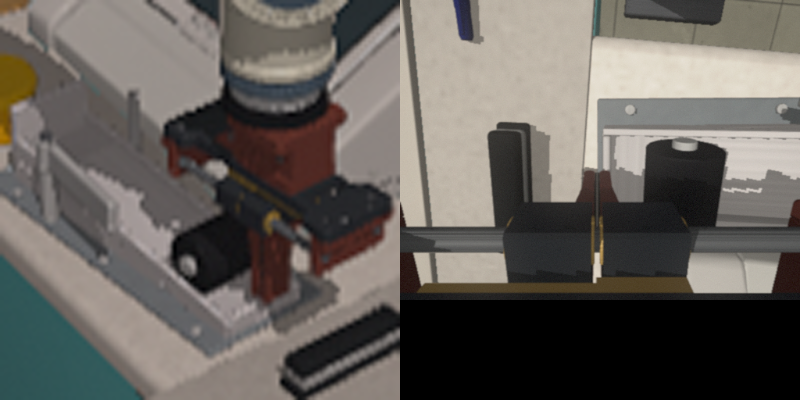

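The side view shows the closed fingertips standing over the kerb just behind the roller, and the wrist view shows the lane squarely along the tool. Now I'll push slowly.

Call:
step_arm --deltas '[[[0.003,0.007,0.004],[0,0,0],-1],[[0.003,0.014,0.004],[0,0,0],-1],[[0.003,0.021,0.004],[0,0,0],-1],[[0.003,0.028,0.004],[0,0,0],-1],[[0.003,0.035,0.004],[0,0,0],-1],[[0.003,0.042,0.004],[0,0,0],-1],[[0.003,0.049,0.004],[0,0,0],-1],[[0.003,0.056,0.004],[0,0,0],-1],[[0.003,0.063,0.004],[0,0,0],-1],[[0.003,0.07,0.004],[0,0,0],-1],[[0.003,0.077,0.004],[0,0,0],-1],[[0.003,0.084,0.003],[0,0,0],-1],[[0.003,0.091,0.003],[0,0,0],-1],[[0.003,0.098,0.002],[0,0,0],-1],[[0.003,0.105,0.002],[0,0,0],-1],[[0.003,0.112,0.001],[0,0,0],-1],[[0.003,0.119,0],[0,0,0],-1],[[0.003,0.126,-0.001],[0,0,0],-1],[[0.003,0.133,-0.002],[0,0,0],-1],[[0.003,0.14,-0.003],[0,0,0],-1]]'

```text
t: 4.4
ee_pos: [466.7, -215.5, 31.7]
orientation: [-0.124, 3.139, -0.0]
ft_force: [-0.3, -0.1, 1.0]
width: 0.7
grasp_force: 0.6
```

```bash
cat > look.py <<'E'
from h import *
import sys
st();n=sys.argv[1]
for cam,f,x0,x1 in(('side','si',-150,130),('scene','sc',-150,130)):
    d=snap(cam,f+n)
    im=d['pixels'].astype(int); m=((im.max(2)<55)&(im.max(2)-im.min(2)<12)).astype('u1')
    # keep lane region only
    poly=np.array([proj(d,W(s)) for s in((-145,30,40),(-90,30,40),(100,30,62),(100,-30,62),(-90,-30,40),(-145,-30,40))])
    k=np.zeros_like(m);cv2.fillPoly(k,[poly.astype(np.int32)],1)
    N,l,s,c=cv2.connectedComponentsWithStats(m*k)
    if N>1:
        i=1+s[1:,4].argmax();print(cam,s[i],inv(onz(d,*c[i],55)))
E
python3 look.py 4
```

```text
4.4 stand [-119.4    0.4   31.7] tool y ang -0.0008 zdown -1.0 [-0.3 -0.1  1. ] 0.7 [-0.46  0.57  1.97 -0.    0.6  -2.11]
side [259 207  14  21 155] [-91.43358941  18.06703669  55.        ]
scene [228 154  23  26 253] [-84.76801321  -3.74106417  55.        ]
```

Call:
step_arm --deltas '[[[0,0.006,-0.001],[0,0,0],-1],[[0,0.014,-0.002],[0,0,0],-1],[[0,0.023,-0.003],[0,0,0],-1],[[0,0.033,-0.005],[0,0,0],-1],[[0,0.043,-0.006],[0,0,0],-1],[[0,0.053,-0.007],[0,0,0],-1],[[0,0.063,-0.009],[0,0,0],-1],[[0,0.073,-0.01],[0,0,0],-1],[[0,0.083,-0.012],[0,0,0],-1],[[0,0.093,-0.013],[0,0,0],-1],[[0,0.103,-0.014],[0,0,0],-1],[[0,0.113,-0.016],[0,0,0],-1],[[0,0.123,-0.017],[0,0,0],-1],[[0,0.133,-0.019],[0,0,0],-1],[[0,0.143,-0.02],[0,0,0],-1],[[0,0.153,-0.021],[0,0,0],-1],[[0,0.163,-0.023],[0,0,0],-1],[[0,0.172,-0.024],[0,0,0],-1],[[0,0.178,-0.025],[0,0,0],-1],[[0,0.182,-0.026],[0,0,0],-1]]'

```text
t: 6.17
ee_pos: [462.3, -160.9, 39.4]
orientation: [0.125, -3.139, -0.0]
ft_force: [-0.1, -0.9, 1.0]
width: 0.1
grasp_force: 0.6
```

```bash
python3 look.py 5
```

```text
6.1667 stand [-64.6   0.5  39.4] tool y ang -0.0006 zdown -1.0 [-0.1 -0.9  1. ] 0.1 [-0.36  0.54  2.02 -0.    0.58 -2.01]
side [248 200  14  19 149] [-30.45742359  13.84751141  55.        ]
scene [230 155  30  34 342] [-54.87065688   1.4795905   55.        ]
```

Call:
step_arm --deltas '[[[0,0.006,-0.001],[0,0,0],-1],[[0,0.014,-0.002],[0,0,0],-1],[[0,0.023,-0.003],[0,0,0],-1],[[0,0.033,-0.005],[0,0,0],-1],[[0,0.043,-0.006],[0,0,0],-1],[[0,0.053,-0.007],[0,0,0],-1],[[0,0.063,-0.009],[0,0,0],-1],[[0,0.073,-0.01],[0,0,0],-1],[[0,0.083,-0.012],[0,0,0],-1],[[0,0.093,-0.013],[0,0,0],-1],[[0,0.103,-0.014],[0,0,0],-1],[[0,0.113,-0.016],[0,0,0],-1],[[0,0.123,-0.017],[0,0,0],-1],[[0,0.133,-0.019],[0,0,0],-1],[[0,0.143,-0.02],[0,0,0],-1],[[0,0.153,-0.021],[0,0,0],-1],[[0,0.163,-0.023],[0,0,0],-1],[[0,0.172,-0.024],[0,0,0],-1],[[0,0.178,-0.025],[0,0,0],-1],[[0,0.182,-0.026],[0,0,0],-1]]'

```text
t: 7.93
ee_pos: [457.9, -106.4, 47.2]
orientation: [0.125, -3.139, -0.0]
ft_force: [0.1, -0.5, 1.1]
width: 0.4
grasp_force: 0.6
```

```bash
python3 look.py 6; python3 - <<'E'
import cv2,numpy as np
c=lambda f,x,y,W,H,s:cv2.resize(cv2.imread(f'pics/{f}.png')[y:y+H,x:x+W],(s*W,s*H),interpolation=cv2.INTER_CUBIC)
cv2.imwrite('pics/c5.png',np.hstack([c('si6',200,160,100,100,4),c('sc6',220,140,100,100,4)]))
E
```

```text
7.9333 stand [-10.    0.4  47.2] tool y ang -0.0006 zdown -1.0 [ 0.1 -0.5  1.1] 0.4 [-0.25  0.5   2.06 -0.    0.58 -1.9 ]
side [238 192  13  17 134] [32.54523527  7.93522189 55.        ]
scene [231 156  40  43 377] [-9.29485003  4.27916523 55.        ]
```

View pics/c5.png

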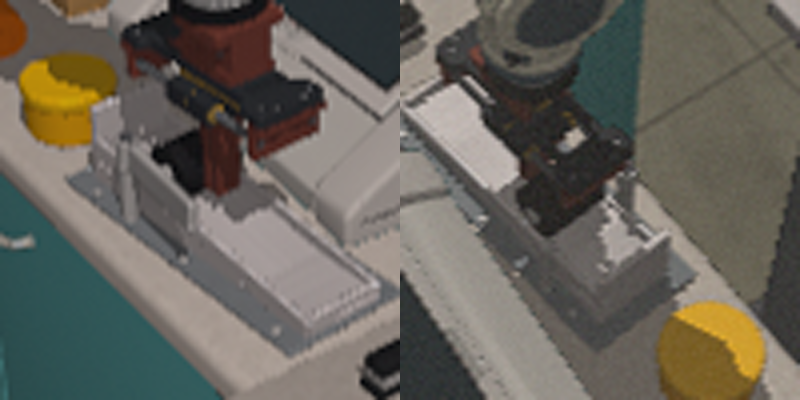

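The roller is still square ahead of the fingers at x ≈ 28. I'll go slower over the crest.

Call:
step_arm --deltas '[[[0,0.006,-0.001],[0,0,0],-1],[[0,0.014,-0.002],[0,0,0],-1],[[0,0.023,-0.003],[0,0,0],-1],[[0,0.033,-0.005],[0,0,0],-1],[[0,0.043,-0.006],[0,0,0],-1],[[0,0.053,-0.007],[0,0,0],-1],[[0,0.063,-0.009],[0,0,0],-1],[[0,0.073,-0.01],[0,0,0],-1],[[0,0.081,-0.012],[0,0,0],-1],[[0,0.088,-0.013],[0,0,0],-1],[[0,0.094,-0.014],[0,0,0],-1],[[0,0.1,-0.015],[0,0,0],-1],[[0,0.105,-0.015],[0,0,0],-1],[[0,0.11,-0.016],[0,0,0],-1],[[0,0.115,-0.017],[0,0,0],-1],[[0,0.119,-0.017],[0,0,0],-1],[[0,0.123,-0.018],[0,0,0],-1],[[0,0.127,-0.018],[0,0,0],-1],[[0,0.13,-0.019],[0,0,0],-1],[[0,0.133,-0.019],[0,0,0],-1]]'

```text
t: 9.7
ee_pos: [454.8, -66.8, 52.9]
orientation: [-0.124, 3.139, -0.0]
ft_force: [0.1, -2.0, 0.5]
width: 0.5
grasp_force: 0.5
```

Call:
step_arm --deltas '[[[0,0.003,0],[0,0,0],-1],[[0,0.006,0],[0,0,0],-1],[[0,0.009,0],[0,0,0],-1],[[0,0.012,0],[0,0,0],-1],[[0,0.015,0],[0,0,0],-1],[[0,0.018,0],[0,0,0],-1],[[0,0.021,0],[0,0,0],-1],[[0,0.025,0],[0,0,0],-1],[[0,0.03,0],[0,0,0],-1],[[0,0.035,0],[0,0,0],-1],[[0,0.04,0],[0,0,0],-1],[[0,0.045,0],[0,0,0],-1],[[0,0.05,0],[0,0,0],-1],[[0,0.053,0],[0,0,0],-1],[[0,0.055,0],[0,0,0],-1],[[0,0.055,0],[0,0,0],-1]]'

```text
t: 11.03
ee_pos: [453.5, -50.3, 52.9]
orientation: [0.125, -3.139, -0.0]
ft_force: [0.1, -0.3, -0.8]
width: 0.6
grasp_force: 0.0
```

```bash
python3 look.py 7
```

```text
11.0333 stand [46.3  0.4 52.9] tool y ang -0.0007 zdown -1.0 [ 0.1 -0.3 -0.8] 0.6 [-0.14  0.48  2.09  0.    0.57 -1.79]
side [228 186  13  13  79] [91.50824962  5.2380449  55.        ]
scene [240 163  41  45 306] [37.98352538  8.53721563 55.        ]
```

Call:
step_arm --deltas '[[[0,0.004,0],[0,0,0],-1],[[0,0.008,0],[0,0,0],-1],[[0,0.011,0],[0,0,0],-1],[[0,0.014,0],[0,0,0],-1],[[0,0.016,0],[0,0,0],-1],[[0,0.018,0],[0,0,0],-1],[[0,0.018,0],[0,0,0],-1]]'

```text
t: 11.72
ee_pos: [453.1, -45.0, 52.9]
orientation: [0.125, -3.139, -0.0]
ft_force: [0.6, -0.5, 0.3]
width: 0.4
grasp_force: 0.0
```

No resistance yet, so the roller has settled ahead of the fingers. I'll back off, rise, and check that it is home.

Call:
step_arm --deltas '[[[0,-0.04,0],[0,0,0],-1],[[0,-0.09,0],[0,0,0],-1],[[0,-0.12,-0.08],[0,0,0],-1],[[0,-0.15,-0.16],[0,0,0],-1],[[0,-0.19,-0.24],[0,0,0],-1],[[0.1,-0.235,-0.3],[0,0,0],-1],[[0.2,-0.235,-0.3],[0,0,0],-1],[[0.285,-0.235,-0.3],[0,0,0],-1],[[0.285,-0.235,-0.3],[0,0,0],-1],[[0.285,-0.235,-0.3],[0,0,0],-1]]'

```text
t: 12.55
ee_pos: [372.7, -122.3, 143.1]
orientation: [-0.122, 3.139, -0.0]
ft_force: [-0.4, 0.1, 0.3]
width: 0.4
grasp_force: 0.0
```

```bash
python3 look.py 8; python3 - <<'E'
import cv2,numpy as np
c=lambda f,x,y,W,H,s:cv2.resize(cv2.imread(f'pics/{f}.png')[y:y+H,x:x+W],(s*W,s*H),interpolation=cv2.INTER_CUBIC)
cv2.imwrite('pics/c6.png',np.hstack([c('si8',200,160,100,100,4),c('sc8',220,140,100,100,4)]))
from h import *
d=snap('wrist','w8')
for s in [(90,0,60),(-19,58,71)]:print(proj(d,W(s)))
a=dict(np.load('sc8.npz'))
print([((proj(a,W(s))-[220,140])*4+[400,0]).round() for s in((90,30,60.5),(90,-30,60.5),(55-105,62,84))])
E
```

```text
12.55 stand [-19.   86.7 143.1] tool y ang -0.0021 zdown -1.0 [-0.4  0.1  0.3] 0.4 [-0.35  0.22  2.18  0.    0.74 -2.  ]
side [234 185  14  14 106] [79.93320022 -9.95425722 55.        ]
scene [262 190  19  18 154] [79.21860943  3.4143938  55.        ]
[372.4071755  283.43661125]
[251.0008889  228.71386223]
[array([636., 220.]), array([581., 261.]), array([558.,  77.])]
```

View pics/c6.png

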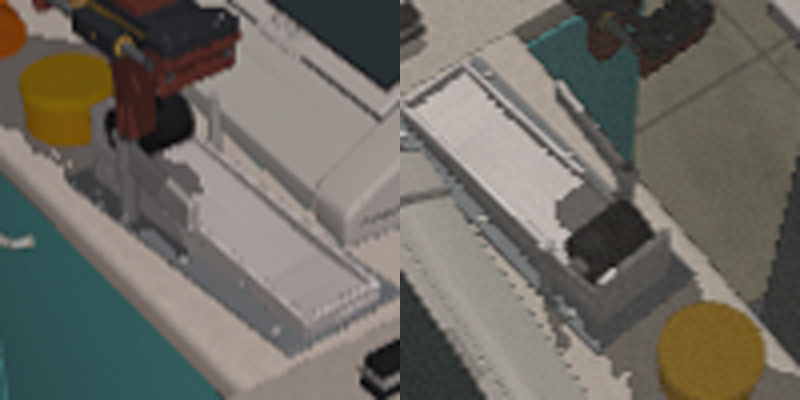

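The roller sits in the seat at scene crop (609,240), right next to the stop plate, and the keeper is still open. I'll check x at the right height.

```bash
python3 - <<'E'
from h import *
a=dict(np.load('sc8.npz'));b=dict(np.load('si8.npz'));w=dict(np.load('w8.npz'))
im=a['pixels'].astype(int);m=((im.max(2)<60)).astype('u1')
k=np.zeros_like(m);k[185:215,256:286]=1
N,l,s,c=cv2.connectedComponentsWithStats(m*k)
i=1+s[1:,4].argmax();print(s[i],inv(onz(a,*c[i],62.5)))
cv2.imwrite('pics/w8c.png',cv2.resize(w['pixels'][200:384,256:512,::-1],None,fx=3,fy=3))
for z in(78,):
  print([(proj(w,W(q))-[256,200])*3 for q in((115,38,78),(115,-38,78),(115,0,78),(90,30,60.5))])
E
```

```text
[262 190  21  21 236] [87.50833406  0.53142403 62.5       ]
[array([481.51221502, 165.11524618]), array([443.81628931, 399.46819572]), array([461.91278384, 286.96354729]), array([360.81053904, 160.73739418])]
```

View pics/w8c.png

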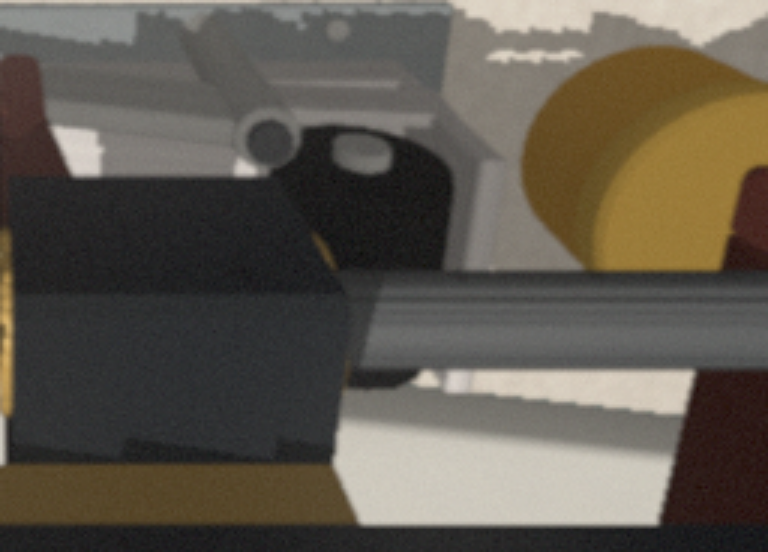

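Wrist crop: the roller is flush with the stop plate at (450,230), and the shaft is within 3 px of its predicted home position. Step 1 is met. Next comes the keeper arc: lower outside the bar and work out the waypoints.

Call:
step_arm --deltas '[[[0,0,0.1],[0,0,0],-1],[[0,0,0.18],[0,0,0],-1],[[0,0,0.24],[0,0,0],-1],[[0,0,0.257],[0,0,0],-1],[[0,0,0.257],[0,0,0],-1],[[0,0,0.257],[0,0,0],-1]]'

```text
t: 13.2
ee_pos: [374.1, -122.1, 65.8]
orientation: [0.125, -3.139, -0.0]
ft_force: [0.2, 0.3, 0.7]
width: 0.3
grasp_force: 0.0
```

```bash
python3 - <<'E'
from h import *
st()
for q in np.r_[np.linspace(.05,1.82,24),1.86]:
    f=np.pi-.25+q;u=np.array([np.cos(f),np.sin(f)]);n=np.array([np.sin(f),-np.cos(f)])
    c=np.array([55,48])+72*u+(4+abs(n[0])*13.5+abs(n[1])*10)*n
    print(round(q,2),c.round(1),need((*c,66)).round(3).tolist())
E
```

```text
13.2 stand [-18.9  85.3  65.8] tool y ang -0.0003 zdown -1.0 [0.2 0.3 0.7] 0.3 [-0.35  0.39  2.22  0.    0.53 -2.  ]
0.05 [-12.3  78.5] [-0.023, 0.022, -0.001]
0.13 [-14.5  72.3] [-0.043, 0.015, -0.001]
0.2 [-16.3  65.9] [-0.065, 0.009, -0.001]
0.28 [-17.4  60.2] [-0.084, 0.005, -0.001]
0.36 [-18.2  55.6] [-0.099, 0.002, -0.001]
0.43 [-18.8  50.8] [-0.115, 0.0, -0.001]
0.51 [-19.   45.9] [-0.131, -0.0, -0.001]
0.59 [-18.9  41. ] [-0.148, 0.0, -0.001]
0.67 [-18.4  35.9] [-0.164, 0.002, -0.001]
0.74 [-17.5  30.9] [-0.181, 0.005, -0.001]
0.82 [-16.3  25.8] [-0.198, 0.009, -0.001]
0.9 [-14.6  20.7] [-0.215, 0.014, -0.001]
0.97 [-12.5  15.7] [-0.232, 0.022, -0.001]
1.05 [-10.   10.7] [-0.249, 0.03, -0.001]
1.13 [-7.   5.9] [-0.265, 0.04, -0.001]
1.2 [-3.6  1.3] [-0.28, 0.051, -0.001]
1.28 [ 0.2 -3.1] [-0.295, 0.064, -0.001]
1.36 [ 4.5 -7.3] [-0.308, 0.078, -0.001]
1.44 [  9.1 -11.1] [-0.321, 0.094, -0.001]
1.51 [ 14.2 -14.6] [-0.333, 0.11, -0.001]
1.59 [ 19.6 -17.6] [-0.343, 0.128, -0.001]
1.67 [ 25.3 -20.2] [-0.352, 0.147, -0.001]
1.74 [ 31.2 -22.4] [-0.359, 0.167, -0.001]
1.82 [ 37.4 -24. ] [-0.364, 0.188, -0.001]
1.86 [ 40.  -24.6] [-0.366, 0.196, -0.001]
```

Call:
step_arm --deltas '[[[-0.01,0,0],[0,0,0],-1],[[-0.025,0,0],[0,0,0],-1],[[-0.043,0,0],[0,0,0],-1],[[-0.06,0,0],[0,0,0],-1],[[-0.075,0,0],[0,0,0],-1],[[-0.09,0,0],[0,0,0],-1],[[-0.105,0,0],[0,0,0],-1],[[-0.12,0,0],[0,0,0],-1],[[-0.135,0,0],[0,0,0],-1],[[-0.15,0,0],[0,0,0],-1],[[-0.165,0.002,0],[0,0,0],-1],[[-0.181,0.005,0],[0,0,0],-1],[[-0.198,0.009,0],[0,0,0],-1],[[-0.215,0.014,0],[0,0,0],-1],[[-0.232,0.022,0],[0,0,0],-1],[[-0.249,0.03,0],[0,0,0],-1],[[-0.265,0.04,0],[0,0,0],-1],[[-0.28,0.051,0],[0,0,0],-1],[[-0.29,0.059,0],[0,0,0],-1],[[-0.295,0.064,0],[0,0,0],-1]]'

```text
t: 14.87
ee_pos: [460.8, -95.6, 65.8]
orientation: [-0.125, 3.139, -0.0]
ft_force: [-2.2, -0.3, -0.2]
width: 0.5
grasp_force: 0.4
```

Call:
step_arm --deltas '[[[-0.006,0.006,0],[0,0,0],-1],[[-0.013,0.014,0],[0,0,0],-1],[[-0.02,0.022,0],[0,0,0],-1],[[-0.026,0.03,0],[0,0,0],-1],[[-0.032,0.038,0],[0,0,0],-1],[[-0.038,0.046,0],[0,0,0],-1],[[-0.043,0.055,0],[0,0,0],-1],[[-0.048,0.064,0],[0,0,0],-1],[[-0.053,0.074,0],[0,0,0],-1],[[-0.057,0.083,0],[0,0,0],-1],[[-0.06,0.092,0],[0,0,0],-1],[[-0.064,0.102,0],[0,0,0],-1],[[-0.066,0.108,0],[0,0,0],-1],[[-0.067,0.113,0],[0,0,0],-1],[[-0.068,0.117,0],[0,0,0],-1],[[-0.068,0.12,0],[0,0,0],-1],[[-0.068,0.12,0],[0,0,0],-1]]'

```text
t: 16.28
ee_pos: [477.7, -58.4, 65.8]
orientation: [-0.124, 3.139, 0.0]
ft_force: [-0.0, -0.0, -0.0]
width: 0.3
grasp_force: 0.0
```

```bash
python3 look.py 9
```

```text
16.2833 stand [ 36.3 -23.1  65.8] tool y ang -0.0007 zdown -1.0 [-0. -0. -0.] 0.3 [-0.15  0.48  2.04  0.    0.63 -1.8 ]
side [228 185  18   8  56] [104.99825012  -8.87210838  55.        ]
scene [232 163  45  37 390] [ 6.42994158  5.8490064  55.        ]
```

Contact was felt on the way round, and there is no force now. I'll nudge on until the bar meets its stop.

Call:
step_arm --deltas '[[[0,0.004,0],[0,0,0],-1],[[0,0.007,0],[0,0,0],-1],[[0,0.01,0],[0,0,0],-1],[[0,0.01,0],[0,0,0],-1]]'

```text
t: 16.72
ee_pos: [477.5, -55.4, 65.8]
orientation: [-0.124, 3.139, -0.0]
ft_force: [-0.5, -0.1, -0.7]
width: 0.3
grasp_force: 0.2
```

```bash
python3 look.py 10; python3 - <<'E'
import cv2,numpy as np
from h import *
w=snap('wrist','w10')
c=lambda f,x,y,W,H,s:cv2.resize(cv2.imread(f'pics/{f}.png')[y:y+H,x:x+W],(s*W,s*H),interpolation=cv2.INTER_CUBIC)
cv2.imwrite('pics/c7.png',np.hstack([c('si10',200,160,100,100,4),c('w10',312,184,200,200,2)]))
print([((proj(w,W(q))-[312,184])*2+[400,0]).round() for q in((55,48,84),(55,-58,84))])
E
```

```text
16.7167 stand [ 39.3 -23.2  65.8] tool y ang -0.0008 zdown -1.0 [-0.5 -0.1 -0.7] 0.3 [-0.14  0.48  2.04  0.    0.63 -1.79]
side [228 185  18   8  53] [105.55638321  -8.73094625  55.        ]
scene [245 176  36  31 359] [37.27621842  3.43100903 55.        ]
[array([ 344., -151.]), array([334., 252.])]
```

View pics/c7.png

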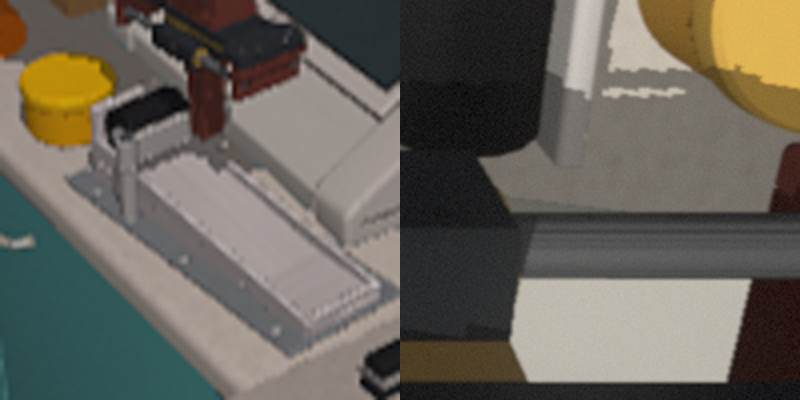

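The side view shows the bar across the lane with the roller behind it. I'll keep pressing lightly until there is firm force.

Call:
step_arm --deltas '[[[0,0.004,0],[0,0,0],-1],[[0,0.008,0],[0,0,0],-1],[[0,0.008,0],[0,0,0],-1]]'

```text
t: 17.12
ee_pos: [477.3, -54.3, 65.8]
orientation: [-0.127, 3.139, -0.003]
ft_force: [0.7, -10.0, 0.0]
width: 0.6
grasp_force: 5.5
```

Firm contact, 10 N against the end stop. Back off downhill, rise and check.

Call:
step_arm --deltas '[[[0,-0.02,0],[0,0,0],-1],[[0,-0.06,0],[0,0,0],-1],[[0,-0.1,-0.05],[0,0,0],-1],[[0,-0.15,-0.15],[0,0,0],-1],[[0,-0.25,-0.28],[0,0,0],-1],[[0,-0.35,-0.4],[0,0,0],-1],[[0,-0.42,-0.45],[0,0,0],-1],[[0,-0.42,-0.45],[0,0,0],-1],[[0,-0.42,-0.45],[0,0,0],-1],[[0,-0.42,-0.45],[0,0,0],-1]]'

```text
t: 17.95
ee_pos: [486.1, -178.5, 199.8]
orientation: [0.123, -3.138, -0.002]
ft_force: [0.6, -0.3, -0.5]
width: 0.6
grasp_force: 0.0
```

```bash
python3 look.py 11; python3 - <<'E'
import cv2,numpy as np
from h import *
c=lambda f,x,y,W,H,s:cv2.resize(cv2.imread(f'pics/{f}.png')[y:y+H,x:x+W],(s*W,s*H),interpolation=cv2.INTER_CUBIC)
cv2.imwrite('pics/c8.png',np.hstack([c('si11',200,160,100,100,4),c('sc11',220,140,100,100,4)]))
a=dict(np.load('sc11.npz'))
print([((proj(a,W(q))-[220,140])*4+[400,0]).round() for q in((55,48,84),(55,-58,84),(90,0,62.5))])
E
```

```text
17.95 stand [-84.  -21.9 199.8] tool y ang -0.0019 zdown -1.0 [ 0.6 -0.3 -0.5] 0.6 [-0.38  0.3   1.88  0.    0.96 -2.02]
side [228 185  17   8  52] [105.74963471  -8.18604951  55.        ]
scene [262 191  19  16 129] [79.84085481  1.79562711 55.        ]
[array([626., 167.]), array([528., 238.]), array([609., 239.])]
```

View pics/c8.png

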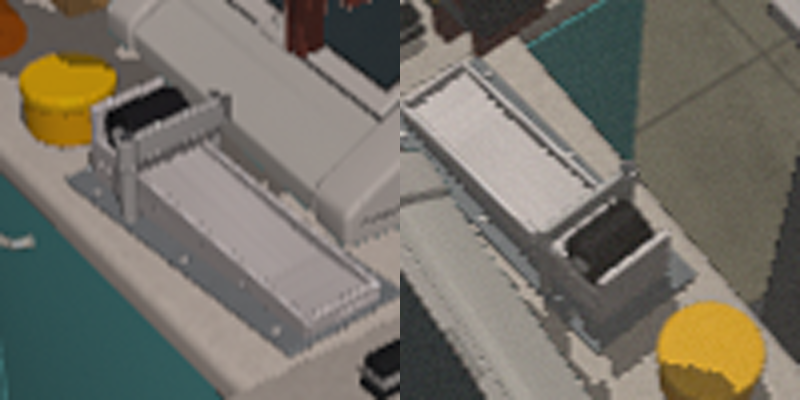

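Scene crop: the keeper runs from (626,167) to (530,238), matching its closed position. The roller is at (609,240), flush with the stop, and the robot is clear.

```bash
python3 -c "
from workcell import *
print(close_job())"
```

```text
the job is handed in; nothing more can be done
None
```

The roller is home against the stop, the keeper bar is closed across the lane behind it, and the job was handed in with the arm clear; the hand-in call gave no verdict.

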